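Set the test gap round a rod choke with sprung tweezers

ROBOT

A 6-joint arm with a two-finger parallel gripper is mounted at the origin on the work surface; the furniture and walls round the work are solid. World frame = base frame: x ahead of the robot, y to its left, z up, the work surface at z = 0. Lengths are in m, angles in rad, forces in N, time in s.
With the tool pointing down it reaches from about 0.375 to 0.75 m from the base axis. Payload 9 kg.
Tool frame: the origin (TCP) lies at the very end of the fingers, on their centre line; the grasp point (between the pads) lies r.grip_point_offset behind it (r.grip_point_offset is the distance from the TCP to the grasp point, in m); z points along the fingers, y is the line along which they close (so a half turn about z gives the same grasp; the last joint's range is limited). The gripper opens to 85 mm and grips with 20 to 120 N. Pads are 22 mm wide; open, the fingers measure 114 mm over their backs; the gripper's body (76 mm by 85 mm) begins 54 mm behind the grasp point. The pads swing forward as they close: fully open they stand 13 mm farther back than shut.
Start: joints at [1.07, 0.104, 0.097, 1.564, 0, 1.353], TCP at [0.167, 0.576, 0.231] pointing down, gripper open.
Joint ranges: [-2.99, 2.99], [-0.84, 1.86], [-1.1, 1.16], [-1.84, 2.11], [-1.51, 1.56], [-3.14, 3.14]. Speed limits (rad/s): [2.22, 2.22, 2.57, 3.14, 3.14, 3.14].

INTERFACE

Orientations are given as a rotation vector (axis times angle).
In Python, from plant import r gives the robot as it stands.
- The arm moves only by the shell command python3 -m pendant 'ROWS' [FORCE]. ROWS is JSON, a list of rows, each an object of numbers: "claw": the opening, from 0 (shut) to 1 (fully open); "tx", "ty", "tz": the shift along the world's x, y, z in cm; "rx", "ry", "rz": the turn, a rotation vector about the world's x, y, z in rad. In form: [{"claw": .., "tx": .., "ty": .., "tz": .., "rx": .., "ry": .., "rz": ..}, ...]. A call has 1 to 12 rows; each row shifts and turns the commanded pose from where the row before left it; what a row does not reach is not made up. A row lasts 1/8 s, in which the tool goes at most 62.5 mm and 10.7 degrees, less where a joint would pass 70% of its speed; a pose out of reach is approached as far as the arm can. A call with a gripper value outside its range is refused whole. The fingers move at their own pace and stop on an object; FORCE is the grip in N (left out, the last holds). Time passes only in rows, so rows that do not move let the fingers close. It gives the time, the measured TCP pose, the force, the opening and the grip force at its end, in the units of the state.
- r.state(): the state, without advancing time (a new reading comes with each control period).
- r.get_image(name): name is "scene" or "top" or "wrist"; returns a dict with "image" (420x560x3 uint8, red, green, blue), "mtx" (3x3 intrinsics, pixels), "R" (3x3) and "t" (3): a world point X has camera coordinates R X + t. Camera axes: x right, y down, z forward; pixel columns grow to the right and rows downward; lengths in m; the calibration is good to about 2 mm. A picture is of the moment at which its call begins. There is no depth.
- r.close_job(): hands the job in; it is judged then, once.
Trained networks look in the newest picture that a camera, given by its name, has taken for a name from the list of things; names that differ only in an ending like _2 or _b are one class to them, and where a whole thing is asked for, a point or a joint stands for the part that bears it (a point fixed in the world has none). Each returns a list of dicts, best first, with "conf" (0 to 1); they miss things now and then, are a little off and sometimes report something else, mostly with a low value. They report only what shows in the picture. A call takes as long as a camera call.
- r.look_for(camera, thing): "xyz" ([x, y, z] in m, in world coordinates, good to about 4 mm: the middle of the surface that is visible of it).
- r.silhouettes(camera, thing): "pixels" (420x560 bool, what is visible of it).
The state is a dict: "t": time; "joints": joint angles; "qd": joint speeds; "joint_efforts": joint torques, N m; "tcp_pos": TCP position; "eef_rot": TCP orientation; "ft_force": force on the tool from outside, world axes, zero at the start; "torque": the same for the moment, N m; "width": opening from 0.0 (shut) to 1.0 (fully open); "finger_force": force on a finger pad.
Only numpy, scipy, OpenCV 4.12 (cv2) and the standard library are available. Lean on these libraries where they do the work, as an engineer would, in place of code of your own. Each camera call takes 0.05 s, during which the arm holds its last target. There are 200 camera calls.

TASK

Take the copper-wound rod choke out of the rack, stand it upright and fully home in the bore of the grey test jig, between the open tips of the jig's tweezers, and let go of it. Then squeeze the sprung tweezers by their two red grip studs until the gap between the tips is the marked 28 mm (the pointer pins as far apart as the two green lines), with neither tip pressing on the choke, and hold that gap steady: the program finishes while the gripper is still squeezing. Leave the other two chokes, the bobbin and the bare ring core where they are.

Things in the scene. Friction and masses are not known exactly. Their poses are not given: they have to be found in the camera images.
- copper_choke: rod choke standing upright in one of the rack's bores: 90 mm tall, dark rod of 10 mm diameter, chamfered foot, copper-coloured winding of 14 mm diameter 25 to 53 mm above the foot, white round grip cap of 12 mm diameter 65 to 90 mm above the foot; about 35 g. Origin: centre of the foot; z runs up the rod. The one to be tested.
- green_choke: rod choke standing upright in one of the rack's bores: 90 mm tall, dark rod of 10 mm diameter, chamfered foot, green winding of 14 mm diameter 25 to 53 mm above the foot, white round grip cap of 12 mm diameter 65 to 90 mm above the foot; about 35 g. Origin: centre of the foot; z runs up the rod. Leave it in the rack.
- blue_choke: rod choke standing upright in one of the rack's bores: 90 mm tall, dark rod of 10 mm diameter, chamfered foot, blue winding of 14 mm diameter 25 to 53 mm above the foot, white round grip cap of 12 mm diameter 65 to 90 mm above the foot; about 35 g. Origin: centre of the foot; z runs up the rod. Leave it in the rack.
- rack: pale wooden block, 46 x 150 x 30 mm (x, y, z), fixed. Origin: centre of its underside. Three upright bores of 12 mm diameter, 20 mm deep, at y = -50, 0 and +50 mm; the chokes' feet stand on the bore floors, 10 mm above the desk.
- jig: grey fixed test jig: base plate 92 (x) by 205 mm (y), 10 mm thick, from y = -175 to +30 mm. Origin: under the bore, at desk height. Bore in a white block, 84 (x) by 46 mm (y), top 30 mm above the desk; on it green lines 4 mm wide at x = -15.5 and +15.5 mm, under the pins at the 28 mm gap. Tweezers' head: black post 30 x 30 mm, 65 mm tall, at y = -150 mm; legs run to +y in a V, tips either side of the bore.
- bore (a point): centre of the bore's mouth, 30 mm above the desk: 12 mm diameter with a 2 mm chamfer, 20 mm deep (its floor 10 mm above the desk). A choke standing fully home has its foot 10 mm and its top 100 mm above the desk.
- squeeze_point (a point): midway between the red grip studs, 50 mm above the desk, at jig x = 0, y = -65 mm. Squeeze along the jig's x. Free: 45.9 mm across the studs' outsides, tip gap 52 mm. Each 1 mm off the width across both studs takes 1.81 mm off the gap: 32.7 mm across gives the 28 mm gap. Each stud pushes back about 1.1 N per mm it moves, about 7 N at that gap; let go, the legs spring open.
- left_leg: the tweezers' left leg, a sprung steel bar 10 mm high centred 50 mm above the desk. Origin on its upright hinge in the head, 4 mm to the jig's -x side of the plane x = 0; axes as the jig's while free. Its red upright grip stud (12 mm diameter, 40 to 60 mm above the desk) is 80 mm, its tip 145 mm from the hinge. Each leg swings on its own.
- right_leg: the tweezers' right leg, a sprung steel bar 10 mm high centred 50 mm above the desk. Origin on its upright hinge in the head, 4 mm to the jig's +x side of the plane x = 0; axes as the jig's while free. Its red upright grip stud (12 mm diameter, 40 to 60 mm above the desk) is 80 mm, its tip 145 mm from the hinge. Each leg swings on its own.
- left_tip (a point): inner face of the left leg's tip, 50 mm above the desk (the leg is 6 mm high there, and a pointer pin of 3 mm diameter, its axis 1.5 mm outside the inner face, hangs from it to 33 mm above the desk). The tip gap is the distance from it to right_tip.
- right_tip (a point): inner face of the right leg's tip, likewise.
- bobbin: loose wound bobbin, 21 mm diameter, 16 mm tall, on the desk; leave it alone. Origin: centre of its underside.
- ring_core: loose bare black ring core, 21 mm diameter, 8 mm tall, on the desk; leave it alone. Origin: centre of its underside.

How it is judged:
On the way, in this order (a step that is already met when the one before it is completed fails the run):
1. the copper-wound choke stands upright, fully home in the jig's bore, let go, with the tweezers still open (horizontal distance between copper_choke and bore below 0.003 m and z of copper_choke in the frame of jig between 0.007 and 0.013 m and angle between copper_choke's own z axis and vertical below 0.12 rad and contact force between the fingers and copper_choke below 0.1 N and distance between left_tip and right_tip above 0.045 m), for 0.2 s.
2. the fingers squeeze both legs and hold the tip gap at the marked 28 mm for half a second (distance between left_tip and right_tip between 0.024 and 0.032 m and contact force between the fingers and left_leg above 1 N and contact force between the fingers and right_leg above 1 N), for 0.5 s.
At the end, for the whole second after the job is handed in: Fingers squeeze both legs (over 1 N each), tip gap steady at 24 to 32 mm, legs not pressing on the choke; the copper-wound choke upright (0.12 rad), untouched, its foot within 3 mm of the bore floor and axis; other chokes within 15 mm, bobbin and ring core within 20 mm of their starts (all of step 2 and horizontal distance between copper_choke and bore below 0.003 m and z of copper_choke in the frame of jig between 0.007 and 0.013 m and angle between copper_choke's own z axis and vertical below 0.12 rad and contact force between the fingers and copper_choke below 0.1 N and angular speed of each of left_leg, right_leg below 0.1 rad/s and contact force between each of left_leg, right_leg and copper_choke below 0.5 N and distance of each of green_choke, blue_choke from where it was at the start of the episode below 0.015 m and distance of each of bobbin, ring_core from where it was at the start of the episode below 0.02 m); the arm keeps its last pose, push and grip.
It fails at once if a leg of the tweezers presses on the copper-wound choke (over 1 N) (contact force between any of left_leg, right_leg and copper_choke above 1 N).
It fails at once if another choke, the bobbin or the ring core is moved from its place (distance of any of green_choke, blue_choke from where it was at the start of the episode above 0.015 m or distance of any of bobbin, ring_core from where it was at the start of the episode above 0.02 m).
It also fails if it takes over 45 s, if anything falls off the work surface, if the arm or the gripper's body presses on something with over 40 N, if the wrist force passes 120 N, or if a joint passes its speed limit or range.

## Working session

There is one attempt and no reset: what is moved stays moved. The work goes in short steps, Python scripts to look and compute and a shell command to move; the robot and the scene stay as the last step left them, time stands still between calls to the robot, and variables do not carry over. Pictures are saved under pics/ and viewed, at most 10 in all, crops included, and the job is handed in when it is done.

```bash
mkdir -p pics; python3 - <<'E'
from plant import r
import cv2,numpy as np
s=r.state();print(s['t'],s['tcp_pos'],s['eef_rot'],s['width'],r.grip_point_offset)
for n in['scene','top']:
    d=r.get_image(n);cv2.imwrite(f'pics/{n}0.png',d['image'][:,:,::-1])
    print(n,d['mtx'].tolist(),np.round(d['R'],3).tolist(),d['t'])
    for k in['copper_choke','green_choke','blue_choke','rack','jig','left_leg','right_leg','bobbin','ring_core','left_tip','right_tip']:
        print(k,[(np.round(o['xyz'],3).tolist(),round(o['conf'],2)) for o in r.look_for(n,k)[:2]])
E
```

```text
0.0 [0.16723223 0.57586758 0.23052295] [-4.42649969e-01 -3.10977022e+00  1.96729725e-03] 0.9994397037375021 0.0187
scene [[401.76937876525835, 0.0, 279.30699644325483], [0.0, 401.76937876525835, 208.377886231984], [0.0, 0.0, 1.0]] [[-0.786, -0.618, -0.02], [-0.402, 0.535, -0.743], [0.47, -0.576, -0.669]] [0.39539799 0.24120522 0.6707688 ]
copper_choke [([0.462, 0.154, 0.065], 0.69), ([0.456, -0.093, 0.012], 0.22)]
green_choke [([0.452, 0.252, 0.068], 0.63), ([0.57, 0.174, 0.015], 0.43)]
blue_choke [([0.45, 0.206, 0.07], 0.46)]
rack [([0.446, 0.216, 0.031], 0.71), ([0.443, -0.098, 0.055], 0.44)]
jig [([0.457, -0.096, 0.01], 0.6)]
left_leg [([0.443, -0.097, 0.053], 0.59)]
right_leg [([0.479, -0.103, 0.051], 0.7)]
bobbin [([0.568, 0.169, 0.018], 0.69)]
ring_core []
left_tip [([0.442, -0.101, 0.051], 0.73), ([0.478, -0.1, 0.047], 0.29)]
right_tip [([0.477, -0.1, 0.056], 0.44)]
top [[388.51745205153793, 0.0, 282.3434021468934], [0.0, 388.51745205153793, 204.92242463697968], [0.0, 0.0, 1.0]] [[-0.023, -0.999, -0.025], [-0.986, 0.027, -0.167], [0.167, 0.02, -0.986]] [0.05816101 0.48630044 0.82068801]
copper_choke []
green_choke []
blue_choke [([0.457, 0.196, 0.083], 0.57)]
rack [([0.452, 0.192, 0.031], 0.65)]
jig [([0.464, -0.108, 0.009], 0.7)]
left_leg []
right_leg [([0.48, -0.106, 0.056], 0.61)]
bobbin [([0.45, -0.101, 0.062], 0.65)]
ring_core [([0.575, 0.217, 0.006], 0.56)]
left_tip [([0.45, -0.103, 0.057], 0.53)]
right_tip [([0.447, -0.103, 0.057], 0.63), ([0.48, -0.108, 0.056], 0.45)]
```

View pics/top0.png

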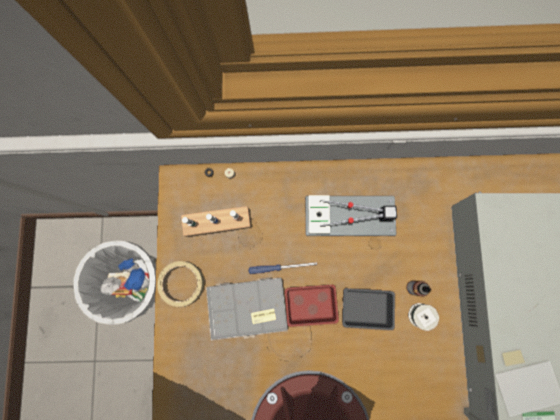

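View pics/scene0.png

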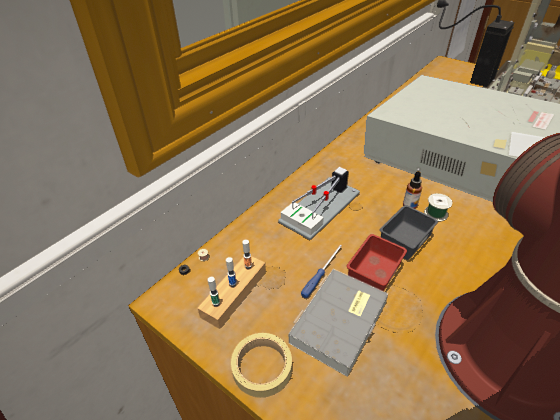

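Top view: rack caps at about (190,222), (211,218), (236,214), copper on the right in the scene view at (248,250). The jig bore is at (319,214), the studs at (350,206) and (350,221), and the head at (389,213).

```bash
cat > h.py <<'E'
import numpy as np,cv2
from plant import r
def bp(d,uv,z):
    R,t=np.array(d['R']),np.array(d['t']);c=-R.T@t
    v=R.T@np.linalg.solve(d['mtx'],[uv[0],uv[1],1.]);return c+v*(z-c[2])/v[2]
def proj(d,X):
    p=np.array(d['mtx'])@(np.array(d['R'])@np.array(X)+d['t']);return p[:2]/p[2]
E
python3 - <<'E'
from h import *
d=r.get_image('top')
for n,uv,z in[('c1',(187,221),.1),('c2',(210,217),.1),('c3',(234,212),.1),('bore',(319,214),.03),('s1',(350,206),.06),('s2',(350,221),.06),('post',(389,212),.065)]:print(n,bp(d,uv,z).round(4))
im=d['image'];c=im[150:260,160:420];cv2.imwrite('pics/topc.png',cv2.resize(c,None,fx=3,fy=3,interpolation=cv2.INTER_CUBIC)[:,:,::-1])
E
```

```text
c1 [0.4495 0.2422 0.1   ]
c2 [0.4565 0.1946 0.1   ]
c3 [0.4656 0.1448 0.1   ]
bore [ 0.4668 -0.0355  0.03  ]
s1 [ 0.4781 -0.1008  0.06  ]
s2 [ 0.4455 -0.0991  0.06  ]
post [ 0.462  -0.1823  0.065 ]
```

View pics/topc.png

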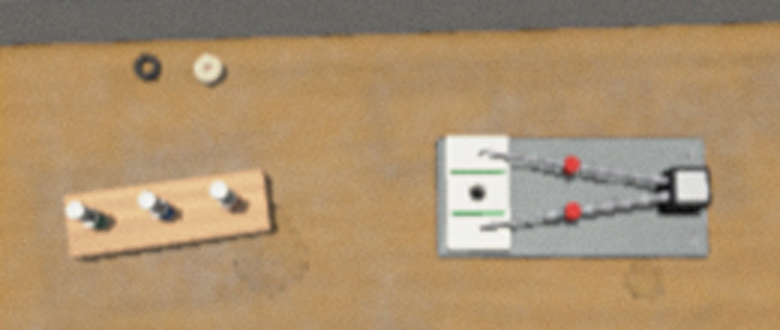

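```bash
python3 -m pendant '[{"tx":2.97,"ty":-4.3,"rz":-0.132},{"tx":2.97,"ty":-4.3,"rz":-0.132},{"tx":2.97,"ty":-4.3,"rz":-0.132},{"tx":2.97,"ty":-4.3,"rz":-0.132},{"tx":2.97,"ty":-4.3,"rz":-0.132},{"tx":2.97,"ty":-4.3,"rz":-0.132},{"tx":2.97,"ty":-4.3,"rz":-0.132},{"tx":2.97,"ty":-4.3,"rz":-0.132},{"tx":2.97,"ty":-4.3,"rz":-0.132},{"tx":2.97,"ty":-4.3,"rz":-0.132,"tz":-2},{"tz":-2},{"claw":0.6}]'
python3 - <<'E'
from h import *
from scipy.spatial.transform import Rotation as Ro
s=r.state();print(s['t'],s['tcp_pos'],Ro.from_rotvec(s['eef_rot']).as_matrix().round(3).tolist(),s['joints'])
d=r.get_image('wrist');cv2.imwrite('pics/w1.png',d['image'][:,:,::-1])
print(-np.array(d['R']).T@d['t'],proj(d,[.4645,.1455,.1]),proj(d,s['tcp_pos']))
E
```

```text
1.25 [0.16742177 0.5762179  0.23135115] [[-0.96, 0.279, 0.0], [0.279, 0.96, 0.0], [-0.0, 0.0, -1.0]] [1.07031705e+00 1.04115354e-01 9.73534758e-02 1.56391068e+00
 2.62599110e-05 1.35308715e+00]
[0.08744967 0.59792686 0.37411726] [-22.10795036 551.59097265] [280.49172165 287.58614896]$[0]: bad value
```

View pics/w1.png

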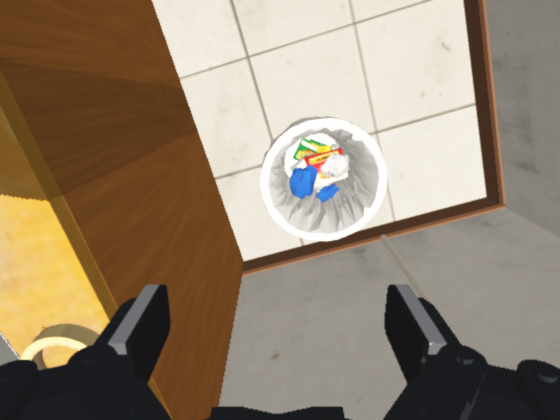

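The picture shows the start area only, because the call was refused: every key is required in each row.

```bash
python3 -m pendant '[{"claw":1,"tx":2.97,"ty":-4.3,"tz":0,"rx":0,"ry":0,"rz":-0.132},{"claw":1,"tx":2.97,"ty":-4.3,"tz":0,"rx":0,"ry":0,"rz":-0.132},{"claw":1,"tx":2.97,"ty":-4.3,"tz":0,"rx":0,"ry":0,"rz":-0.132},{"claw":1,"tx":2.97,"ty":-4.3,"tz":0,"rx":0,"ry":0,"rz":-0.132},{"claw":1,"tx":2.97,"ty":-4.3,"tz":0,"rx":0,"ry":0,"rz":-0.132},{"claw":1,"tx":2.97,"ty":-4.3,"tz":0,"rx":0,"ry":0,"rz":-0.132},{"claw":1,"tx":2.97,"ty":-4.3,"tz":0,"rx":0,"ry":0,"rz":-0.132},{"claw":1,"tx":2.97,"ty":-4.3,"tz":0,"rx":0,"ry":0,"rz":-0.132},{"claw":1,"tx":2.97,"ty":-4.3,"tz":-2,"rx":0,"ry":0,"rz":-0.132},{"claw":0.8,"tx":2.97,"ty":-4.3,"tz":-2,"rx":0,"ry":0,"rz":-0.132},{"claw":0.8,"tx":0,"ty":0,"tz":0,"rx":0,"ry":0,"rz":0},{"claw":0.8,"tx":0,"ty":0,"tz":0,"rx":0,"ry":0,"rz":0}]' 30
python3 - <<'E'
from h import *
from scipy.spatial.transform import Rotation as Ro
s=r.state();print(s['t'],s['tcp_pos'],Ro.from_rotvec(s['eef_rot']).as_matrix().round(3).tolist(),s['joints'])
d=r.get_image('wrist');cv2.imwrite('pics/w2.png',d['image'][:,:,::-1])
print(-np.array(d['R']).T@d['t'],proj(d,[.4645,.1455,.1]),proj(d,s['tcp_pos']))
E
```

```text
t: 2.8
tcp_pos: [0.4643, 0.1463, 0.1916]
eef_rot: [-2.256, -2.186, -0.0]
ft_force: [0.3, 0.3, 0.8]
width: 0.799
finger_force: 0.0
2.8 [0.46426632 0.14632348 0.19155954] [[0.032, 0.999, -0.0], [0.999, -0.032, 0.0], [0.0, -0.0, -1.0]] [ 3.56583449e-02 -2.48912211e-01 -3.12279331e-01  1.50751477e+00
  2.60474942e-04  1.63811165e+00]
[0.46618323 0.22749431 0.33437215] [278.47518394 214.79844938] [278.62065442 283.90174412]
```

View pics/w2.png

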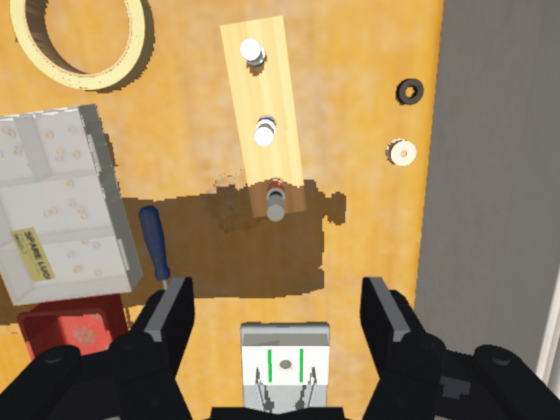

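Wrist view: the cap top of the copper choke is at about (276,212), the bore mouth at (286,365), and the green lines at x≈269 and 302.

```bash
python3 - <<'E'
from h import *
d=r.get_image('wrist');im=d['image']
print('cap',bp(d,(276,212),.1),'bore',bp(d,(286,365),.03),'lines',bp(d,(269,366),.03),bp(d,(302,366),.03),'capother',bp(d,(265,137),.1))
a=cv2.resize(im[175:235,240:310],None,fx=5,fy=5,interpolation=cv2.INTER_CUBIC);b=cv2.resize(im[335:395,250:320],None,fx=5,fy=5,interpolation=cv2.INTER_CUBIC)
cv2.imwrite('pics/w3.png',np.hstack([a,b])[:,:,::-1])
E
```

```text
cap [0.46298165 0.14786695 0.1       ] bore [ 0.46690648 -0.03575728  0.03      ] lines [ 0.4500981  -0.03644617  0.03      ] [ 0.48267212 -0.03745603  0.03      ] capother [0.45776463 0.19674685 0.1       ]
```

View pics/w3.png

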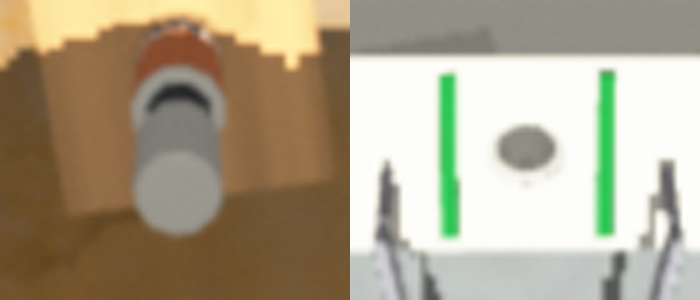

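```bash
python3 -m pendant '[{"claw":0.7,"tx":-0.15,"ty":0,"tz":-4,"rx":0,"ry":0,"rz":0},{"claw":0.6,"tx":0,"ty":0,"tz":-4,"rx":0,"ry":0,"rz":0},{"claw":0.5,"tx":0,"ty":0,"tz":-3.9,"rx":0,"ry":0,"rz":0},{"claw":0.4,"tx":0,"ty":0,"tz":0,"rx":0,"ry":0,"rz":0},{"claw":0.2,"tx":0,"ty":0,"tz":0,"rx":0,"ry":0,"rz":0},{"claw":0,"tx":0,"ty":0,"tz":0,"rx":0,"ry":0,"rz":0},{"claw":0,"tx":0,"ty":0,"tz":0,"rx":0,"ry":0,"rz":0},{"claw":0,"tx":0,"ty":0,"tz":0,"rx":0,"ry":0,"rz":0},{"claw":0,"tx":0,"ty":0,"tz":0,"rx":0,"ry":0,"rz":0}]' 30
```

```text
t: 4.03
tcp_pos: [0.4644, 0.1463, 0.0745]
eef_rot: [2.255, 2.184, 0.004]
ft_force: [-0.9, 0.7, 8.0]
width: 0.124
finger_force: 30.3
```

```bash
python3 -m pendant '[{"claw":0,"tx":0,"ty":0,"tz":1.5,"rx":0,"ry":0,"rz":0},{"claw":0,"tx":0,"ty":0,"tz":3,"rx":0,"ry":0,"rz":0},{"claw":0,"tx":0,"ty":0,"tz":3.5,"rx":0,"ry":0,"rz":0},{"claw":0,"tx":0,"ty":-1.5,"tz":0,"rx":0,"ry":0,"rz":0},{"claw":0,"tx":0,"ty":-3.5,"tz":0,"rx":0,"ry":0,"rz":0},{"claw":0,"tx":0,"ty":-4.5,"tz":0,"rx":0,"ry":0,"rz":0},{"claw":0,"tx":0,"ty":-3.5,"tz":0,"rx":0,"ry":0,"rz":0},{"claw":0,"tx":0,"ty":-1,"tz":0,"rx":0,"ry":0,"rz":0},{"claw":0,"tx":0,"ty":0,"tz":0,"rx":0,"ry":0,"rz":0}]'
python3 - <<'E'
from h import *
s=r.state();print(s['tcp_pos'],s['eef_rot'],s['ft_force'])
for n in['scene','wrist']:
    d=r.get_image(n);im=d['image']
    if n=='scene':
        c=proj(d,np.array(s['tcp_pos'])-[0,0,.03]);u,v=c.astype(int);print('crop',u-50,v-60);a=cv2.resize(im[v-60:v+60,u-50:u+50],None,fx=4,fy=4,interpolation=cv2.INTER_CUBIC)
    else: b=cv2.resize(im[180:420,180:380],(400,480),interpolation=cv2.INTER_CUBIC)
cv2.imwrite('pics/w4.png',np.hstack([a,b])[:,:,::-1])
E
```

```text
t: 5.15
tcp_pos: [0.4628, 0.0059, 0.1522]
eef_rot: [-2.258, -2.184, -0.0]
ft_force: [-0.6, 0.4, -0.1]
width: 0.128
finger_force: 29.5
[0.46277715 0.00589766 0.15223833] [-2.25799411e+00 -2.18383836e+00 -7.12991754e-05] [-0.57801499  0.41394482 -0.07809124]
crop 242 132
```

View pics/w4.png

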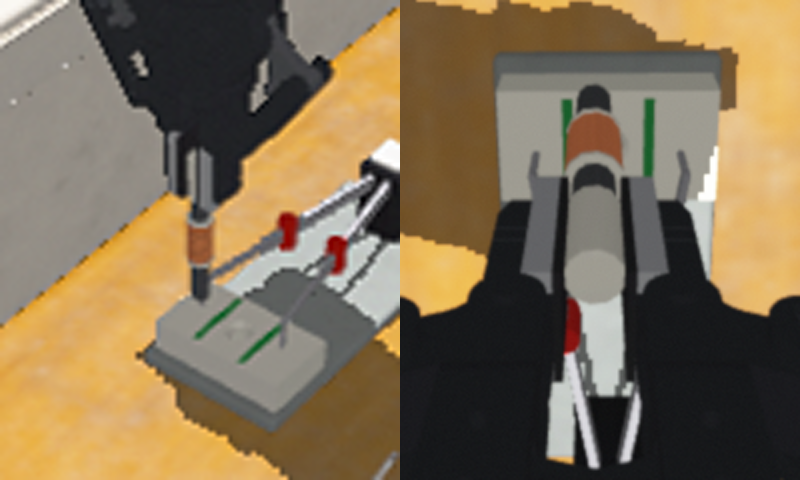

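```bash
python3 - <<'E'
from h import *
s=r.state();d=r.get_image('wrist');t=s['tcp_pos']
c=bp(d,(277.5,318.5),t[2]+.0255);print('cap',c,c-t)
for h in(.0877,.0977,.1127,.1407,.1777):print(h,proj(d,[c[0],c[1],h]))
d=r.get_image('scene')
for h in(.0877,.1127,.1407,.1777):print(h,(proj(d,[c[0],c[1],h])-[242,132])*4)
print('bore',(proj(d,[.4663,-.0353,.03])-[242,132])*4)
E
```

```text
cap [0.46233013 0.00726587 0.17780642] [-0.00051896  0.0003687   0.0255    ]
0.0877 [277.34354455 228.08612683]
0.0977 [277.35471958 234.54405126]
0.1127 [277.37347991 245.38544021]
0.1407 [277.41678377 270.41025768]
0.1777 [277.49970033 318.32682335]
0.0877 [199.67143535 293.67483136]
0.1127 [199.72731311 256.51765642]
0.1407 [199.79270798 213.03185919]
0.1777 [199.8840384  152.29964091]
bore [239.94455509 327.88732868]
```

```bash
python3 - <<'E'
from h import *
d=r.get_image('wrist');im=d['image'].astype(int)
g=(im[...,1]>1.4*im[...,0])&(im[...,1]>1.4*im[...,2])&(im[...,1]>40)
for v in(233,240,247,254,260):
    u=np.nonzero(g[v,240:320])[0]+240
    l,rr=u[u<277],u[u>285]
    if len(l) and len(rr):
        a,b=bp(d,(l.mean(),v),.03),bp(d,(rr.mean(),v),.03);print(v,l.min(),l.max(),rr.min(),rr.max(),a[:2].round(4),b[:2].round(4),((a+b)/2)[:2].round(4))
rows=np.nonzero(g[200:300,295:315].sum(1)>1)[0]+200
print(rows.min(),rows.max(),bp(d,(304,rows.min()-.5),.03),bp(d,(304,rows.max()+.5),.03))
d=r.get_image('scene');im=d['image'].astype(float)
u,v=proj(d,[.4663,-.0353,.03]);print(u,v);k=im[int(v)-6:int(v)+8,int(u)-9:int(u)+10].mean(2).round().astype(int);print(int(u)-9,int(v)-6);print(k)
E
```

```text
233 261 265 302 306 [ 0.4508 -0.0187] [ 0.4817 -0.0196] [ 0.4663 -0.0191]
240 261 264 302 306 [ 0.4502 -0.0244] [ 0.4817 -0.0253] [ 0.4659 -0.0249]
247 261 262 302 306 [ 0.4492 -0.0301] [ 0.4816 -0.0311] [ 0.4654 -0.0306]
254 261 262 302 306 [ 0.4489 -0.036 ] [ 0.4816 -0.037 ] [ 0.4652 -0.0365]
230 267 [ 0.48174599 -0.01677501  0.03      ] [ 0.4814945  -0.04857949  0.03      ]
301.9861387716888 213.97183216991638
292 207
[[ 92 128 147 145 144 145 146 136  85  64 113 147 132 107  96  93  93  93
   94]
 [130 138 144 146 146 147 135  87  65 114 148 146 147 145 131 107  96  91
   93]
 [146 145 144 146 145 134  64  65 116 149 145 144 145 145 146 145 130  99
   96]
 [145 145 146 140 109  43  67 115 149 145 144 144 144 143 144 145 147 145
  119]
 [144 146 137  86  45  72 116 148 146 146 145 144 144 144 144 144 144 146
  148]
 [146 137  87  51  84 132 148 147 152 156 156 147 145 143 144 145 144 145
  147]
 [137  86  60 101 151 147 146 149 155 161 158 149 149 144 144 145 146 146
  136]
 [ 86  66 116 148 147 145 141 139 141 145 145 141 137 142 145 145 145 134
   65]
 [ 66 116 150 145 144 143 136 133 142 146 146 141 133 138 147 142 109  43
   69]
 [113 148 145 145 144 144 142 136 146 146 145 141 141 146 140 109  43  68
  118]
 [148 146 144 144 145 143 144 144 144 144 145 145 146 138  88  46  73 117
  150]
 [143 145 144 144 144 144 144 144 144 144 144 146 136  87  46  79 131 149
  146]
 [140 142 142 143 144 144 144 144 144 145 147 138  86  50  83 132 148 145
  145]
 [140 140 140 143 141 144 144 144 146 146 137  85  55 101 151 146 145 145
  145]]
```

```bash
python3 -m pendant '[{"claw":0,"tx":0.2,"ty":-2,"tz":0,"rx":0,"ry":0,"rz":0},{"claw":0,"tx":0.17,"ty":-2.2,"tz":0,"rx":0,"ry":0,"rz":0},{"claw":0,"tx":0,"ty":0,"tz":-2.4,"rx":0,"ry":0,"rz":0},{"claw":0,"tx":0,"ty":0,"tz":-2.4,"rx":0,"ry":0,"rz":0},{"claw":0,"tx":0,"ty":0,"tz":0,"rx":0,"ry":0,"rz":0},{"claw":0,"tx":0,"ty":0,"tz":0,"rx":0,"ry":0,"rz":0}]'
python3 - <<'E'
from h import *
s=r.state();print(s['tcp_pos'])
d=r.get_image('scene');im=d['image'];a=cv2.resize(im[160:240,255:345],None,fx=6,fy=6,interpolation=cv2.INTER_CUBIC);print(proj(d,[.4663,-.0353,.03]),proj(d,[.4663,-.0353,.04]))
cv2.imwrite('pics/s5.png',a[:,:,::-1])
E
```

```text
t: 6.2
tcp_pos: [0.467, -0.0356, 0.1052]
eef_rot: [2.256, 2.186, 0.001]
ft_force: [0.6, 0.2, -0.8]
width: 0.127
finger_force: 29.5
[ 0.4670002  -0.03562252  0.10524967]
[301.98613877 213.97183217] [302.06754257 210.63650181]
```

View pics/s5.png

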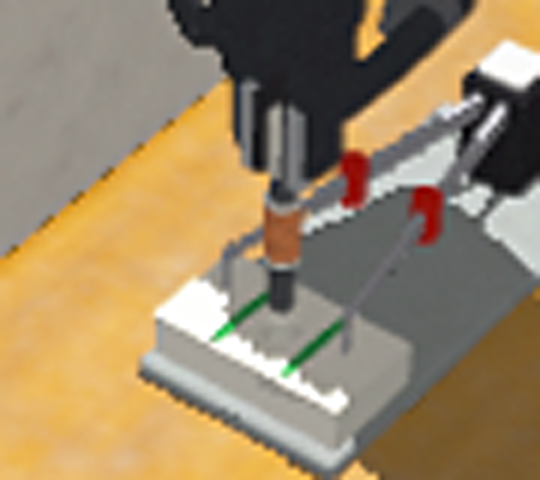

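The foot at (281,307) in the crop hangs just above the bore at (281,325), so the two are aligned.

```bash
python3 -m pendant '[{"claw":0,"tx":0,"ty":0,"tz":-0.8,"rx":0,"ry":0,"rz":0},{"claw":0,"tx":0,"ty":0,"tz":-0.4,"rx":0,"ry":0,"rz":0},{"claw":0,"tx":0,"ty":0,"tz":-0.4,"rx":0,"ry":0,"rz":0},{"claw":0,"tx":0,"ty":0,"tz":0,"rx":0,"ry":0,"rz":0}]'
```

```text
t: 6.75
tcp_pos: [0.4664, -0.0357, 0.0879]
eef_rot: [-2.256, -2.185, 0.0]
ft_force: [1.1, -0.1, 0.3]
width: 0.124
finger_force: 29.5
```

Foot at about 23 mm, inside the bore with no force. I'll carry on down.

```bash
python3 -m pendant '[{"claw":0,"tx":0,"ty":0,"tz":-0.5,"rx":0,"ry":0,"rz":0},{"claw":0,"tx":0,"ty":0,"tz":-0.5,"rx":0,"ry":0,"rz":0},{"claw":0,"tx":0,"ty":0,"tz":-0.3,"rx":0,"ry":0,"rz":0},{"claw":0,"tx":0,"ty":0,"tz":0,"rx":0,"ry":0,"rz":0}]'
```

```text
t: 7.25
tcp_pos: [0.4665, -0.0358, 0.0751]
eef_rot: [-2.257, -2.186, 0.0]
ft_force: [0.6, -0.2, -0.5]
width: 0.129
finger_force: 29.5
```

```bash
python3 -m pendant '[{"claw":0,"tx":0,"ty":0,"tz":-0.2,"rx":0,"ry":0,"rz":0},{"claw":0,"tx":0,"ty":0,"tz":-0.1,"rx":0,"ry":0,"rz":0},{"claw":0,"tx":0,"ty":0,"tz":0,"rx":0,"ry":0,"rz":0}]'
```

```text
t: 7.62
tcp_pos: [0.4678, -0.0363, 0.0744]
eef_rot: [2.255, 2.184, 0.002]
ft_force: [-3.5, 0.8, 15.0]
width: 0.128
finger_force: 31.4
```

```bash
python3 -m pendant '[{"claw":0.2,"tx":0,"ty":0,"tz":0.2,"rx":0,"ry":0,"rz":0},{"claw":0.4,"tx":0,"ty":0,"tz":0,"rx":0,"ry":0,"rz":0},{"claw":0.4,"tx":0,"ty":0,"tz":0,"rx":0,"ry":0,"rz":0},{"claw":0.4,"tx":0,"ty":0,"tz":1,"rx":0,"ry":0,"rz":0},{"claw":0.5,"tx":0,"ty":0,"tz":3,"rx":0,"ry":0,"rz":0},{"claw":0.6,"tx":0,"ty":0,"tz":4,"rx":0,"ry":0,"rz":0},{"claw":0.7,"tx":0,"ty":-0.5,"tz":1,"rx":0,"ry":0,"rz":0},{"claw":0.8,"tx":0,"ty":-1,"tz":0,"rx":0,"ry":0,"rz":0},{"claw":0.8,"tx":0,"ty":0,"tz":0,"rx":0,"ry":0,"rz":0}]'
python3 - <<'E'
from h import *
s=r.state();print(s['tcp_pos'])
d=r.get_image('scene');im=d['image'];a=cv2.resize(im[150:240,255:355],None,fx=4,fy=4,interpolation=cv2.INTER_CUBIC)
print([proj(d,[.4663,-.0355,z]) for z in(.1,.063)])
d=r.get_image('wrist');im=d['image'];b=cv2.resize(im[180:420,180:380],(400,480))[:360+120]
red=(im[...,0]>100)&(im[...,1]<60)&(im[...,2]<60);n,_,st,ce=cv2.connectedComponentsWithStats(red.astype(np.uint8))
for i in range(1,n):
    if st[i,4]>20:print(st[i],ce[i],bp(d,ce[i],.055))
a=np.vstack([a,np.zeros((120,400,3),np.uint8)])
cv2.imwrite('pics/s6.png',np.hstack([a,b])[:,:,::-1])
E
```

```text
t: 8.75
tcp_pos: [0.4661, -0.0514, 0.1631]
eef_rot: [-2.257, -2.183, 0.001]
ft_force: [-0.1, 1.2, -0.6]
width: 0.801
finger_force: 0.0
[ 0.46609375 -0.0513542   0.16313985]
[array([302.63883734, 189.46407519]), array([302.31372044, 202.72121514])]
[23 70 15 38 66] [32.83333333 88.5       ] [0.31342624 0.03201843 0.055     ]
[  8 173   7  10  24] [ 11.41666667 177.04166667] [ 0.28507669 -0.02441123  0.055     ]
[ 17 174  11  17  44] [ 21.72727273 182.45454545] [ 0.29115583 -0.02840378  0.055     ]
[ 36 175   7  11  26] [ 39.07692308 180.65384615] [ 0.30332781 -0.02753458  0.055     ]
[ 24 180  12  12  43] [ 29.86046512 186.46511628] [ 0.29603587 -0.03139713  0.055     ]
[ 25 186  19  15  67] [ 35.62686567 192.91044776] [ 0.29890468 -0.03608723  0.055     ]
[ 42 188  20  12  69] [ 51.69565217 194.31884058] [ 0.30977623 -0.03745221  0.055     ]
[  0 211  66  18 184] [ 39.6576087  222.98913043] [ 0.29650119 -0.05816865  0.055     ]
[293 257  17  25 292] [300.17808219 270.89041096] [ 0.48053106 -0.10194486  0.055     ]
[247 258  17  25 297] [255.56902357 270.91245791] [ 0.44754716 -0.10090776  0.055     ]
```

View pics/s6.png

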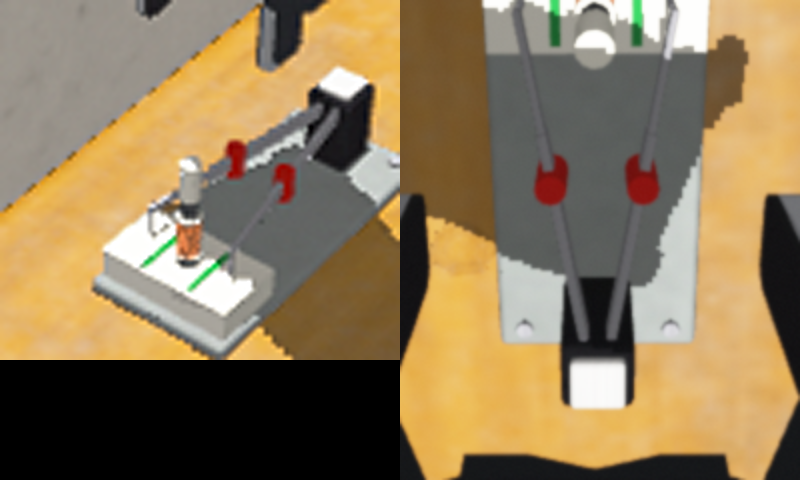

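Choke stands upright and home. Studs are at (255.6,270.9) and (300.2,270.9), with their midpoint at (0.464,-0.101).

```bash
python3 -m pendant '[{"claw":0.85,"tx":-0.1,"ty":-2.4,"tz":0,"rx":0,"ry":0,"rz":0},{"claw":0.85,"tx":-0.1,"ty":-2.5,"tz":0,"rx":0,"ry":0,"rz":0},{"claw":0.85,"tx":0,"ty":0,"tz":-4.5,"rx":0,"ry":0,"rz":0},{"claw":0.85,"tx":0,"ty":0,"tz":-4.5,"rx":0,"ry":0,"rz":0},{"claw":0.85,"tx":0,"ty":0,"tz":-2.5,"rx":0,"ry":0,"rz":0},{"claw":0.85,"tx":0,"ty":0,"tz":-1.8,"rx":0,"ry":0,"rz":0},{"claw":0.7,"tx":0,"ty":0,"tz":0,"rx":0,"ry":0,"rz":0},{"claw":0.6,"tx":0,"ty":0,"tz":0,"rx":0,"ry":0,"rz":0},{"claw":0.55,"tx":0,"ty":0,"tz":0,"rx":0,"ry":0,"rz":0},{"claw":0.5,"tx":0,"ty":0,"tz":0,"rx":0,"ry":0,"rz":0},{"claw":0.5,"tx":0,"ty":0,"tz":0,"rx":0,"ry":0,"rz":0}]' 30
```

```text
t: 10.22
tcp_pos: [0.465, -0.1, 0.0319]
eef_rot: [2.256, 2.185, 0.0]
ft_force: [0.4, -0.6, 2.1]
width: 0.496
finger_force: 1.7
```

```bash
python3 -m pendant '[{"claw":0.47,"tx":0,"ty":0,"tz":0,"rx":0,"ry":0,"rz":0},{"claw":0.44,"tx":0,"ty":0,"tz":0,"rx":0,"ry":0,"rz":0},{"claw":0.42,"tx":0,"ty":0,"tz":0,"rx":0,"ry":0,"rz":0},{"claw":0.4,"tx":0,"ty":0,"tz":0,"rx":0,"ry":0,"rz":0},{"claw":0.39,"tx":0,"ty":0,"tz":0,"rx":0,"ry":0,"rz":0},{"claw":0.39,"tx":0,"ty":0,"tz":0,"rx":0,"ry":0,"rz":0},{"claw":0.39,"tx":0,"ty":0,"tz":0,"rx":0,"ry":0,"rz":0}]'
python3 - <<'E'
from h import *
s=r.state();print(s['tcp_pos'],s['width'])
d=r.get_image('scene');im=d['image'];a=cv2.resize(im[150:240,255:355],None,fx=4,fy=4,interpolation=cv2.INTER_CUBIC)
d=r.get_image('wrist');im=d['image'];b=cv2.resize(im[80:260,180:380],(400,360),interpolation=cv2.INTER_CUBIC)
cv2.imwrite('pics/s7.png',np.hstack([a,b])[:,:,::-1])
E
```

```text
t: 11.1
tcp_pos: [0.4652, -0.0996, 0.0321]
eef_rot: [2.256, 2.186, 0.002]
ft_force: [-0.8, 3.4, 8.1]
width: 0.396
finger_force: 6.9
[ 0.46515557 -0.09960894  0.03205403] 0.39553333205781427
```

View pics/s7.png

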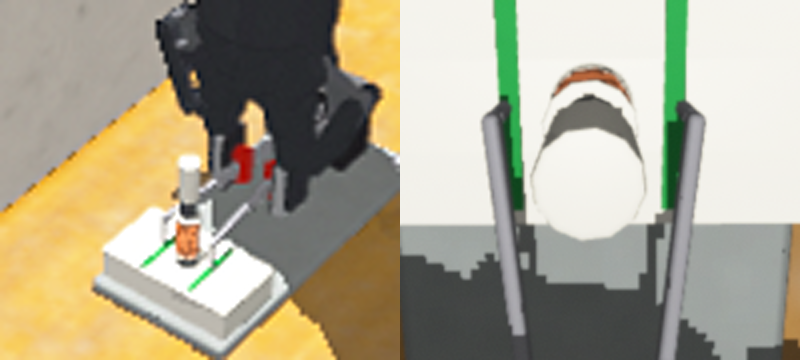

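Tips and pins sit nearly over the green lines at crop columns (490) and (697), clear of the choke at 588. The gap is about 29.5 mm, so I'll tighten slightly and hold.

```bash
python3 -m pendant '[{"claw":0.38,"tx":0,"ty":0,"tz":0,"rx":0,"ry":0,"rz":0},{"claw":0.38,"tx":0,"ty":0,"tz":0,"rx":0,"ry":0,"rz":0},{"claw":0.38,"tx":0,"ty":0,"tz":0,"rx":0,"ry":0,"rz":0},{"claw":0.38,"tx":0,"ty":0,"tz":0,"rx":0,"ry":0,"rz":0},{"claw":0.38,"tx":0,"ty":0,"tz":0,"rx":0,"ry":0,"rz":0},{"claw":0.38,"tx":0,"ty":0,"tz":0,"rx":0,"ry":0,"rz":0},{"claw":0.38,"tx":0,"ty":0,"tz":0,"rx":0,"ry":0,"rz":0},{"claw":0.38,"tx":0,"ty":0,"tz":0,"rx":0,"ry":0,"rz":0}]'
python3 - <<'E'
from h import *
d=r.get_image('wrist')
s=r.state();print(s['width']*85,s['finger_force'])
im=d['image'];row=im[140,200:360].mean(1).round().astype(int)
for v in(134,138,142): print(v,[(u+200) for u in range(160) if im[v,u+200].mean()<150 and abs(int(im[v,u+200,0])-int(im[v,u+200,1]))<25])
for X in([.4661-.014,-.0355,.05],[.4661+.014,-.0355,.05]):print(proj(d,X))
E
```

```text
t: 12.2
tcp_pos: [0.4652, -0.0996, 0.0321]
eef_rot: [2.256, 2.186, 0.002]
ft_force: [0.0, 3.8, 8.0]
width: 0.373
finger_force: 7.4
32.595017624393506 7.3945967853069305
134 [229, 230, 231, 232, 233, 234, 235, 236, 237, 262, 263, 264, 265, 266, 267, 268, 269, 270, 271, 272, 273, 274, 275, 276, 277, 278, 279, 280, 281, 282, 283, 284, 285, 286, 287, 288, 289, 290, 316, 317, 318, 319, 320, 321, 322, 323, 324]
138 [225, 226, 227, 228, 229, 230, 231, 232, 233, 234, 235, 257, 258, 259, 260, 261, 262, 263, 264, 265, 266, 267, 268, 269, 270, 271, 272, 273, 274, 275, 276, 277, 278, 279, 280, 281, 282, 283, 284, 285, 286, 287, 288, 289, 290, 318, 319, 320, 321, 322, 323, 324, 325, 326, 327, 328]
142 [230, 231, 232, 233, 252, 253, 254, 255, 256, 257, 258, 259, 260, 261, 262, 263, 264, 265, 266, 267, 268, 269, 270, 271, 272, 273, 274, 275, 276, 277, 278, 279, 280, 281, 282, 283, 284, 285, 286, 287, 288, 289, 290, 291, 292, 293, 320, 321, 322, 329]
[233.06117038 139.56855844]
[318.53471714 136.80709875]
```

Across-studs width is 32.6 mm with 7.4 N per pad, and the tip inner faces at (235) and (318) match the predicted 28 mm gap (233, 318.5). I'm handing the job in.

```bash
python3 -c "
from plant import r
print(r.close_job())"
```

```text
the job is handed in; nothing more can be done
None
```

The copper choke stands upright and home in the bore, let go, and the gripper is still holding the tweezers at about a 28 mm tip gap; the job is handed in, but no verdict came back.

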